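# Clear the landing board, bring the lidded jar round and hold the turntable

### The job

Bits of window plaster have dropped on the nursing station's landing board: pick up the scraper block and, with it and not with the fingers, wipe all four chips off the board's end into the rattan-rimmed tray, then set the scraper back down on the dresser top. Then turn the turntable by its tall wooden post until the glass jar with the wooden lid is at the front, squarely facing the middle of the cleared board, and finish still gripping the post so that the turntable is held still while someone opens the jar. Leave the pacifiers and the steel ring dish where they are.

Things in the scene. Friction and masses are not known exactly. Their poses are not given: they have to be found in the camera images.
- station: fixed wooden unit: turntable on a plinth, joined to a landing board. Origin on the turntable's axis at dresser level; its +y axis (the unit's front) runs along the middle of the board to the tray. Turntable disc: radius 124 mm, top 40 mm above the dresser; nothing on it but the post rises above 101 mm
- board_end (a point): middle of the landing board's free end edge, on its top face; axes as the station's. The flat board is 120 mm wide (x), its top 50 mm above the dresser; it runs from 140 mm to 310 mm from the turntable's axis along the station's +y, and this end overhangs the tray
- tray (a point): fixed white plastic tray with rattan rim, moves with the unit; 210 mm (x) by 150 mm (y), rim top 33 mm above the dresser; point at the centre of its underside, on the dresser, axes as the station's, 360 mm from the turntable's axis along station +y; 25 mm of it lies under the board end
- carousel: the turntable with all it carries; origin on the turning axis, 26 mm above the dresser, z up; its own +y axis points from the turning axis to the lidded jar. It turns freely either way without stops nearby (more than a full turn), with light friction, and stays where it is left
- jar (a point): centre of the round glass jar with the dark wooden lid and small knob (60 mm diameter, 61 mm tall with the lid), fixed on the turntable 75 mm from its axis; point 30 mm above the disc. The other containers on the disc are a flat round tin, a narrow open glass and a low white oblong box
- post_top (a point): centre of the top end of the turning post: a round upright wooden dowel, 16 mm diameter, 102 mm tall, fixed on the turntable 92 mm from its axis, 135 degrees clockwise (seen from above) of the jar; its top is 142 mm above the dresser and clear of everything around it
- scraper: the scraper block, loose, standing on the dresser: a dark rubber sole 34 mm (x) x 100 mm (y) x 12 mm under an upright wooden grip 20 mm thick (x) and 90 mm long (y), reaching 76 mm above the bottom; about 160 g; origin at the centre of its underside, z up
- scraper_mid (a point): the scraper's centre, half-way up, 38 mm above its underside; axes as the scraper's
- chip0: a flat irregular white plaster chip, about 24 x 20 mm and 7 mm thick, 10 g; origin at the centre of its underside. It starts lying flat on the landing board
- chip1: a flat irregular white plaster chip, about 24 x 20 mm and 7 mm thick, 10 g; origin at the centre of its underside. It starts lying flat on the landing board
- chip2: a flat irregular white plaster chip, about 24 x 20 mm and 7 mm thick, 10 g; origin at the centre of its underside. It starts lying flat on the landing board
- chip3: a flat irregular white plaster chip, about 24 x 20 mm and 7 mm thick, 10 g; origin at the centre of its underside. It starts lying flat on the landing board
- pacifier: bystander: turquoise pacifier, 42 mm across, 50 mm tall, teat up, loose on the dresser; origin at its underside
- spare_pacifier: bystander: clear pacifier of the same shape, loose on the dresser; origin at its underside
- ring_dish: bystander: shallow steel ring dish, 100 mm across, 18 mm tall, loose on the dresser; origin at its underside
Mind the look-alikes: they are no part of the job. Of the things like the scraper, leave any that is blue or purple; of the rest the larger one is meant.

How it is judged (in metres and radians):
On the way, in this order (a step that is already met when the one before it is completed fails the run):
1. all four chips lie in the tray (x of chip0 in the frame of tray between -0.105 and 0.105 m and y of chip0 in the frame of tray between -0.075 and 0.075 m and z of each of chip0, chip1, chip2, chip3 in the frame of tray below 0.03 m and x of chip1 in the frame of tray between -0.105 and 0.105 m and y of chip1 in the frame of tray between -0.075 and 0.075 m and x of chip2 in the frame of tray between -0.105 and 0.105 m and y of chip2 in the frame of tray between -0.075 and 0.075 m and x of chip3 in the frame of tray between -0.105 and 0.105 m and y of chip3 in the frame of tray between -0.075 and 0.075 m), for 0.2 s.
2. the scraper is set down on the dresser and let go (height (world z) of scraper_mid below 0.045 m and contact force between scraper and the fingers below 0.05 N and contact force between scraper and station below 0.05 N and linear speed of scraper below 0.02 m/s), for 0.2 s.
3. the lidded jar is at the front (x of jar in the frame of station between -0.011 and 0.011 m and y of jar in the frame of station above 0.05 m), for 0.2 s.
At the end, for the whole second after the job is handed in: Four chips in the tray; scraper on the dresser (centre below 45 mm), free of gripper and unit; the lidded jar's centre within 11 mm of the station's front line, on the board side; turntable at rest, fingers gripping the post with over 3 N; bystanders within 30 mm of their start (all of step 1 and all of step 2 and all of step 3 and angular speed of carousel below 0.08 rad/s and horizontal distance between the grasp point and post_top below 0.025 m and contact force between the fingers and carousel above 3 N); the arm keeps its last pose, push and grip.
It fails at once if the fingers touch a chip (contact force between the fingers and chip0 above 0.5 N or contact force between the fingers and chip1 above 0.5 N or contact force between the fingers and chip2 above 0.5 N or contact force between the fingers and chip3 above 0.5 N).
It fails at once if the pacifier is moved more than 30 mm (distance of pacifier from where it was at the start of the episode above 0.03 m).
It fails at once if the spare pacifier is moved more than 30 mm (distance of spare_pacifier from where it was at the start of the episode above 0.03 m).
It fails at once if the ring dish is moved more than 30 mm (distance of ring_dish from where it was at the start of the episode above 0.03 m).
It also fails if it takes over 72 s, if anything falls off the work surface, if the arm or the gripper's body presses on something with over 40 N, if the wrist force passes 120 N, or if a joint passes its speed limit or range.

### The arm

A 6-joint arm with a two-finger parallel gripper is mounted at the origin on the work surface. World frame = base frame: x ahead of the robot, y to its left, z up, the work surface at z = 0. Lengths are in mm, angles in rad, forces in N, time in s.
With the tool pointing down it reaches from about 350 to 975 mm from the base axis. Payload 17.4 kg.
Tool frame: the origin (TCP) lies midway between the tips of the shut fingers; the grasp point (between the pads) lies 19 mm behind it; z points along the fingers, y is the line along which they close (so a half turn about z gives the same grasp; the last joint's range is limited). The gripper opens to 85 mm and grips with 20 to 120 N. Pads are 22 mm wide; open, the fingers measure 114 mm over their backs; the gripper's body (76 mm by 85 mm) begins 54 mm behind the grasp point. The pads swing forward as they close: fully open they stand 13 mm farther back than shut.
Start: joints at [1.195, 0.116, 1.442, -0, 1.584, -0.038], TCP at [223.711, 636.856, 196.803] pointing down, gripper open.
Joint ranges: [-2.83, 2.83], [-0.83, 2.19], [0.07, 2.5], [-1.14, 4.28], [0.01, 3], [-2.97, 2.97]. Speed limits (rad/s): [1.89, 1.89, 2.22, 3.14, 3.14, 3.14].

### API

Orientations are given as a unit quaternion [x, y, z, w].
In Python, from rig import bot gives the robot as it stands. The module is installed in compiled form; this text tells all that it offers.
- The arm moves only by the shell command python3 -m creep 'ROWS' [FORCE]. ROWS is JSON, a list of rows, each a list of 3 entries, a list of its own where there are three numbers: the shift along the tool's x, y, z in m, then the turn about the tool's z in degrees, then the opening, from -1 (shut) to 1 (fully open), so that 0 is half open. A call has 1 to 20 rows; each row shifts and turns the commanded pose from where the row before left it, along the tool's axes as they then stand; what a row does not reach is not made up. A row lasts 1/10 s, in which the tool goes at most 50 mm and 8.59 degrees, less where a joint would pass 70% of its speed; a pose out of reach is approached as far as the arm can. A call is refused whole if a number of a shift passes 0.05 or a number of a turn 8.59, either way. A call with a gripper value outside its range is refused whole. The fingers move at their own pace and stop on an object; FORCE is the grip in N (left out, the last holds). Time passes only in rows, so rows that do not move let the fingers close. It gives the time, the measured TCP pose, the force, the opening and the grip force at its end, in the units of the state.
- bot.sense(): the state, without advancing time (a new reading comes with each control period).
- bot.get_image(name): name is "scene" or "side" or "wrist"; returns a dict with "frame" (420x560x3 uint8, red, green, blue), "depth" (420x560 float32, mm along the optical axis (not along the pixel's ray), 0 where there is no reading), "fx", "fy", "cx", "cy" (pixels), "position" and "attitude" of the camera in the world; the wrist camera has in their place "hand_eye" (4x4, takes a point from camera to tool coordinates, whose origin is the TCP and whose axes are the flange's). Camera axes: x right, y up, looking along -z (the intrinsics and any distortion apply to the point x, -y, -z); pixel columns grow to the right and rows downward; lengths in mm; the calibration is good to about 2 mm. A picture is of the moment at which its call begins: read the wrist's pose just before it.
- bot.sign_off(): hands the job in; it is judged then, once.
The state is a dict: "t": time; "q": joint angles; "qvel": joint speeds; "joint_efforts": joint torques, N m; "eef_pos": TCP position; "tool_rot": TCP orientation; "contact_force": force on the tool from outside, world axes, zero at the start; "torque": the same for the moment, N m; "gripper_width": finger opening in mm; "gripper_force": force on a finger pad.
Only numpy, scipy, OpenCV 4.12 (cv2) and the standard library are available. Lean on these libraries where they do the work, as an engineer would, in place of code of your own. Each camera call takes 0.05 s, during which the arm holds its last target. There are 200 camera calls.

## Working session

There is one attempt and no reset: what is moved stays moved. The work goes in short steps, Python scripts to look and compute and a shell command to move; the robot and the scene stay as the last step left them, time stands still between calls to the robot, and variables do not carry over. Pictures are saved under pics/ and viewed, at most 10 in all, crops included, and the job is handed in when it is done.

```bash
mkdir -p pics
cat > h.py <<'E'
import numpy as np,cv2
from scipy.spatial.transform import Rotation as R
from rig import bot
def pts(im,T=None):
    # world points per pixel from depth
    d=im["depth"].astype(float);v,u=np.mgrid[:d.shape[0],:d.shape[1]]
    P=np.stack([(u-im["cx"])/im["fx"]*d,-(v-im["cy"])/im["fy"]*d,-d],-1)
    if T is None:
        a=np.array(im["attitude"],float);Rm=R.from_quat(a).as_matrix() if a.size==4 else a.reshape(3,3)
        return P@Rm.T+np.array(im["position"]),d>0
    P=P@T[:3,:3].T+T[:3,3];return P,d>0
def wrist():
    s=bot.sense();im=bot.get_image("wrist")
    T=np.eye(4);T[:3,:3]=R.from_quat(s["tool_rot"]).as_matrix();T[:3,3]=s["eef_pos"]
    P,ok=pts(im,T@np.array(im["hand_eye"]));return im,P,ok,s
def save(n,f):cv2.imwrite("pics/"+n,cv2.cvtColor(f,cv2.COLOR_RGB2BGR))
E
python3 - <<'E'
from h import *
for n in("scene","side"):
    im=bot.get_image(n);save(n+"0.png",im["frame"]);np.savez(n+"0.npz",f=im["frame"],P=pts(im)[0],ok=pts(im)[1])
    print(n,im["position"],im["attitude"],im["fx"],[k for k in im])
print(bot.sense())
E
```

```text
scene [ 941.25879714 -635.1970199  1050.34515755] [0.32339445 0.10993183 0.27813176 0.8977604 ] 416.79465361438037 ['frame', 'depth', 'fx', 'fy', 'cx', 'cy', 'position', 'attitude']
side [ 129.34562466  963.02182271 1240.80312942] [-0.06157547  0.36064733  0.91463655 -0.17199405] 540.5748942474858 ['frame', 'depth', 'fx', 'fy', 'cx', 'cy', 'position', 'attitude']
{'t': 0.1, 'q': array([ 1.19520848e+00,  1.16439048e-01,  1.44218570e+00,  1.52798781e-05,
        1.58398143e+00, -3.77975271e-02]), 'qvel': array([-0.00055413, -0.00081442, -0.00313983,  0.00031974,  0.0007455 ,
        0.00081477]), 'joint_efforts': array([ 2.61294284e-03, -7.33672643e+01, -6.33783531e+01, -3.52146276e-05,
        5.31781727e-03, -3.53564235e-05]), 'eef_pos': array([223.62751386, 636.67252017, 196.14324324]), 'tool_rot': array([ 1.68093217e-01,  9.85770974e-01, -4.94404778e-04, -1.11475870e-04]), 'contact_force': array([-0.71294673, -0.16599513,  1.46624798]), 'torque': array([ 0.01472445, -0.02684571,  0.05885174]), 'gripper_force': 0.0, 'gripper_width': 85.26013598996721}
```

View pics/scene0.png

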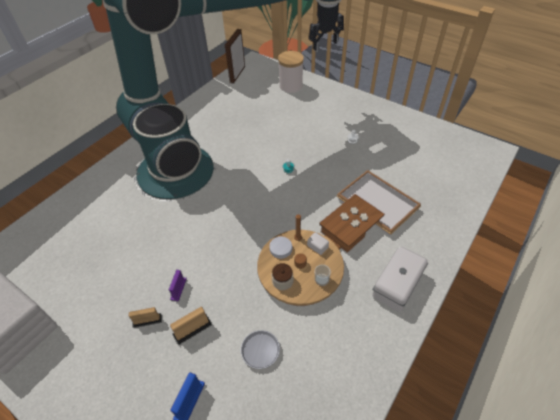

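View pics/side0.png

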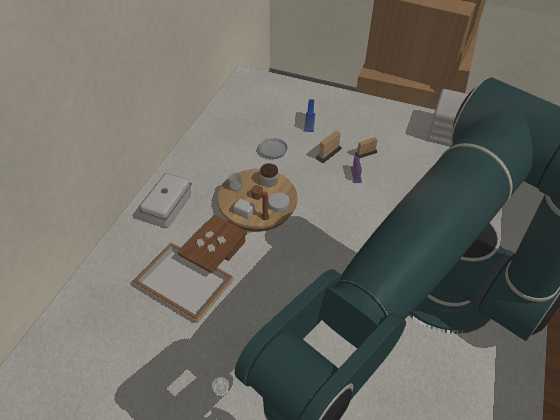

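Scene view: scraper-like things are blue (187,395), purple (177,285), small tan (145,317) and large tan (190,323). Blue and purple are excluded and the large tan one is meant. The turntable is at (300,266), post (298,225), jar (283,275), board (352,221) with four chips, tray (379,200), ring dish (261,350), turquoise pacifier (288,167), clear pacifier (352,136).

Run:
```python
from h import *
Z=np.load("scene0.npz");f,P,ok=Z["f"],Z["P"],Z["ok"]
hsv=cv2.cvtColor(f,cv2.COLOR_RGB2HSV)
z=P[...,2]
def box(u0,v0,u1,v1):
    m=np.zeros(z.shape,bool);m[v0:v1,u0:u1]=1;return m&ok
def rep(n,m):
    q=P[m];print(n,len(q),np.round(q.mean(0)),np.round(np.median(q,0)))
    (c,sz,a)=cv2.minAreaRect(q[:,:2].astype(np.float32));print("   rect",np.round(c,1),np.round(sz,1),round(a,1),'z',np.percentile(z[m],[5,50,95]).round())
S=hsv[...,1]
rep("disc",box(250,205,352,305)&(z>33)&(z<46))
bd=box(300,180,395,255)&(z>44)&(z<56)&(S>90);rep("board",bd)
rep("boardall",box(315,180,395,255)&(z>46)&(z<62))
ch=box(320,190,390,245)&(S<75)&(z>45)&(z<66)
n,l,st,c=cv2.connectedComponentsWithStats(ch.astype(np.uint8))
for i in range(1,n):
    if st[i,4]>5: print("chip",st[i,4],c[i].round(),P[l==i].mean(0).round())
rep("scr grip",box(165,300,215,345)&(z>60)&(z<90))
rep("scr all",box(165,300,215,345)&(z>6)&(z<90))
rep("small",box(125,300,163,330)&(z>35)&(z<90))
rep("post",box(290,205,306,245)&(z>112)&(z<160))
rep("posttop",box(290,205,306,245)&(z>136)&(z<150))
rep("jar lid",box(268,258,298,290)&(z>85)&(z<110))
rep("ring",box(238,328,284,372)&(z>7)&(z<30))
rep("pac",box(280,158,298,178)&(z>10)&(z<60))
rep("spare",box(343,126,362,146)&(z>10)&(z<60))
rep("tray",box(330,165,425,235)&(z>24)&(z<40)&(S>60))
print(P[10:420:100,::140].round()[...,2])
g=f[275:350,110:230];save("crop.png",cv2.resize(g,None,fx=5,fy=5,interpolation=cv2.INTER_CUBIC))
```

```text
disc 3597 [ 613. -106.   39.] [ 624. -116.   39.]
   rect [622.8 -53.2] [348.  249.4] 61.0 z [36. 39. 43.]
board 1487 [644. 114.  49.] [645. 107.  49.]
   rect [634.4  82.2] [254.2 123.6] 77.1 z [46. 49. 52.]
boardall 1682 [644. 115.  50.] [643. 114.  50.]
   rect [634.7  81.9] [254.5 121.2] 78.7 z [47. 50. 56.]
chip 44 [354. 210.] [635. 149.  55.]
chip 50 [344. 216.] [621. 113.  54.]
chip 48 [364. 216.] [671. 144.  54.]
chip 48 [355. 223.] [661. 107.  55.]
scr grip 344 [ 466. -410.   73.] [ 465. -410.   74.]
   rect [ 463.9 -408. ] [88.9 22.4] 67.4 z [62. 74. 77.]
scr all 832 [ 469. -411.   46.] [ 469. -412.   49.]
   rect [ 423.3 -391.9] [ 99.  123.7] 68.2 z [ 9. 49. 77.]
small 246 [ 348. -459.   51.] [ 348. -459.   55.]
   rect [ 345.8 -459.1] [68.8 18.4] 44.5 z [37. 55. 59.]
post 56 [544. -28. 131.] [544. -29. 133.]
   rect [543.3 -26.9] [13.9 15.2] 70.9 z [114. 133. 142.]
posttop 24 [543. -27. 141.] [543. -26. 141.]
   rect [542.7 -26.7] [13.9 14.1] 68.6 z [138. 141. 144.]
jar lid 309 [ 590. -173.   90.] [ 591. -174.   90.]
   rect [ 589.3 -172.9] [54.6 54.2] 88.1 z [87. 90. 94.]
ring 447 [ 641. -348.   12.] [ 638. -342.   12.]
   rect [ 645.  -351.6] [97.9 97.4] 2.7 z [ 7. 12. 19.]
pac 98 [337. 223.  27.] [338. 221.  22.]
   rect [335.2 224.1] [39.9 34.4] 42.1 z [17. 22. 50.]
spare 86 [450. 484.  27.] [451. 483.  22.]
   rect [449.  485.9] [41.5 39.1] 22.6 z [16. 22. 49.]
tray 385 [684. 255.  31.] [719. 259.  31.]
   rect [656.6 188.1] [295.2 221.9] 78.9 z [26. 31. 34.]
[[ 394.  595.   52.  242.]
 [-263.  212.   -2. -219.]
 [-758.   -3.   -4.   -2.]
 [ 126.   56.   -0.   -0.]
 [-750.   -4.    1. -749.]]
```

View pics/crop.png

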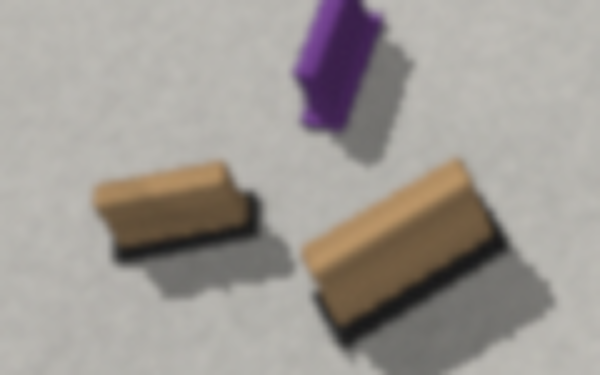

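The enlarged crop confirms it: bottom right (scene 190,323) is the larger tan scraper, left is the small tan look-alike, top is purple. Now the station frame.

Run:
```python
from h import *
Z=np.load("scene0.npz");f,P,ok=Z["f"],Z["P"],Z["ok"];z=P[...,2]
S=cv2.cvtColor(f,cv2.COLOR_RGB2HSV)[...,1]
def box(u0,v0,u1,v1):
    m=np.zeros(z.shape,bool);m[v0:v1,u0:u1]=1;return m&ok
jar=np.array([590,-173.]);post=np.array([543,-26.7])
# rigid 2-point: model jar (0,75), post at 135cw from jar
m=np.array([[0,75],[92*np.sin(np.radians(135)),92*np.cos(np.radians(135))]])
d=post-jar;dm=m[1]-m[0];th=np.arctan2(d[1],d[0])-np.arctan2(dm[1],dm[0])
Rm=np.array([[np.cos(th),-np.sin(th)],[np.sin(th),np.cos(th)]])
ax=(jar+post)/2-Rm@m.mean(0);print("axis from jar/post",ax,"jar angle",np.degrees(th)+90)
e=box(250,225,352,305)&(z>36)&(z<43);q=P[e][:,:2]
h=cv2.convexHull(q[q[:,1]<-60].astype(np.float32))[:,0]
(c,r)=cv2.minEnclosingCircle(q[np.linalg.norm(q-ax,axis=1)<135].astype(np.float32));print("disc",c,r)
b=box(315,190,395,250)&(z>46.5)&(z<60)
n,l,st,_=cv2.connectedComponentsWithStats(b.astype(np.uint8));k=1+st[1:,4].argmax()
q=P[l==k][:,:2];q=q[(np.linalg.norm(q-ax,axis=1)>145)]
bc,sz,a=cv2.minAreaRect(q.astype(np.float32));print("board",bc,sz,a)
v=np.array(bc)-ax;print("dir axis->board",np.degrees(np.arctan2(v[1],v[0])),np.linalg.norm(v))
for A in(78.,80):
  a=np.radians(A);yv=np.array([np.cos(a),np.sin(a)]);xv=np.array([yv[1],-yv[0]])
  for cpt in((635,149),(621,113),(671,144),(661,107)):
    w=np.array(cpt)-ax;print(A,(w@xv).round(),(w@yv).round())
  w=q-ax;print("board x",np.percentile(w@xv,[1,99]),"y",np.percentile(w@yv,[1,99]))
```

```text
axis from jar/post [599.39224564 -98.93797931] jar angle 262.8955422686955
disc (598.557373046875, -98.7725601196289) 124.3945083618164
board (642.710205078125, 122.13721466064453) (172.51806640625, 121.24287414550781) 78.69966125488281
dir axis->board 78.91379378777229 225.27913130390934
78.0 -17.0 250.0
78.0 -23.0 212.0
78.0 20.0 253.0
78.0 17.0 214.0
board x [-61.71858994  55.41511683] y [143.5709204  308.45759277]
80 -8.0 250.0
80 -16.0 212.0
80 28.0 252.0
80 25.0 214.0
board x [-54.27231183  63.86937974] y [143.22518534 308.44966778]
```

```bash
python3 -m creep '[[[-0.03,-0.03,0],0,1],[[-0.03,-0.03,0],0,1],[[-0.03,-0.03,0],0,1],[[-0.03,-0.03,0],0,1],[[-0.03,-0.03,0],0,1],[[-0.03,-0.03,0],0,1],[[-0.03,-0.03,0],0,1],[[-0.03,-0.03,0],0,1],[[-0.03,-0.03,0],0,1],[[-0.03,-0.03,0],0,1],[[-0.03,-0.03,0],0,1],[[-0.03,-0.03,0],0,1],[[-0.03,-0.03,0],0,1],[[-0.03,-0.03,0],0,1],[[-0.013,-0.04,0],0,1],[[-0.013,-0.04,0],0,1],[[-0.013,-0.04,0],0,1],[[-0.013,-0.04,0],0,1],[[-0.013,-0.04,0],0,1],[[-0.013,-0.04,0],0,1]]'
python3 -m creep '[[[-0.013,-0.04,0],0,1],[[-0.013,-0.04,0],0,1],[[-0.013,-0.04,0],0,1],[[-0.013,-0.04,0],0,1],[[-0.013,-0.04,0],0,1],[[-0.013,-0.04,0],0,1],[[0,0,0],8.5,1],[[0,0,0],8.5,1],[[0,0,0],8.5,1],[[0,0,0],8.5,1],[[0,0,0],8.5,1],[[0,0,0],8.5,1],[[0,0,0],8.5,1],[[0,0,0],8.5,1],[[0,0,0],8.5,1],[[0,0,0],8.5,1],[[0,0,0],8.2,1],[[0,0,0],0,1]]'
python3 - <<'E'
from h import *
im,P,ok,s=wrist();save("w1.png",im["frame"]);z=P[...,2]
R0=R.from_quat(s["tool_rot"]).as_matrix();print(s["eef_pos"],s["q"].round(2),"y ang",np.degrees(np.arctan2(R0[1,1],R0[0,1])))
m=(ok&(z>66)&(z<84)).astype(np.uint8)
n,l,st,_=cv2.connectedComponentsWithStats(m)
for i in range(1,n):
    if st[i,4]>150:
        q=P[l==i];print(st[i],cv2.minAreaRect(q[:,:2].astype(np.float32)),np.median(q[:,2]))
E
```

```text
t: 2.1
eef_pos: [474.3, -152.6, 196.7]
tool_rot: [0.168, 0.986, 0.0, 0.0]
contact_force: [0.5, 0.8, 0.5]
gripper_width: 85.3
gripper_force: 0.0
t: 3.9
eef_pos: [468.8, -403.1, 196.5]
tool_rot: [0.832, 0.554, -0.0, -0.0]
contact_force: [0.4, -1.1, 0.1]
gripper_width: 85.1
gripper_force: 0.0
[ 468.80442514 -403.07267495  196.46314638] [-0.75 -0.01  1.57  0.    1.58 -0.36] y ang -22.704149440026494
[ 266  156   22   85 1616] ((459.5484619140625, -407.3234558105469), (89.66514587402344, 19.97842025756836), 68.75850677490234) 75.03785911752419
[ 391  235   57   67 1382] ((574.9779663085938, -542.3690795898438), (20.10028648376465, 89.41203308105469), 14.983001708984375) 75.03097996852384
```

```bash
python3 -m creep '[[[-0.0074,-0.0065,0.02],-1.4,1],[[0,0,0.04],0,1],[[0,0,0.04],0,1],[[0,0,0.03],0,1],[[0,0,0.02],0,1],[[0,0,0.011],0,1],[[0,0,0],0,1],[[0,0,0],0,-1],[[0,0,0],0,-1],[[0,0,0],0,-1],[[0,0,0],0,-1],[[0,0,0],0,-1],[[0,0,0],0,-1],[[0,0,0],0,-1],[[0,0,0],0,-1],[[0,0,0],0,-1],[[0,0,0],0,-1],[[0,0,0],0,-1]]' 70
```

```text
t: 5.75
eef_pos: [460.4, -407.8, 36.6]
tool_rot: [0.825, 0.565, 0.0, 0.001]
contact_force: [1.0, -0.1, 5.9]
gripper_width: 17.1
gripper_force: 68.8
```

```bash
python3 -m creep '[[[0,0,-0.01],0,-1],[[0,0,-0.03],0,-1],[[0,0,-0.04],0,-1],[[0,0,-0.04],0,-1],[[0,0,-0.04],0,-1],[[0,0,-0.02],0,-1],[[0,0,0],8,-1],[[0,0,0],8,-1],[[0,0,0],8,-1],[[0,0,0],8,-1],[[0,0,0],8,-1],[[0,0,0],8,-1],[[0,0,0],8,-1],[[0,0,0],8,-1],[[0,0,0],8,-1],[[0,0,0],8,-1]]'
python3 -m creep '[[[0.0055,-0.0354,0],0,-1],[[0.0055,-0.0354,0],0,-1],[[0.0055,-0.0354,0],0,-1],[[0.0055,-0.0354,0],0,-1],[[0.0055,-0.0354,0],0,-1],[[0.0055,-0.0354,0],0,-1],[[0.0055,-0.0354,0],0,-1],[[0.0055,-0.0354,0],0,-1],[[0.0055,-0.0354,0],0,-1],[[0.0055,-0.0354,0],0,-1],[[0.0055,-0.0354,0],0,-1],[[0.0055,-0.0354,0],0,-1],[[0.0055,-0.0354,0],0,-1],[[0.0055,-0.0354,0],0,-1],[[0,0,0],0,-1],[[0,0,0],0,-1]]'
python3 - <<'E'
from h import *
im,P,ok,s=wrist();save("w2.png",im["frame"]);z=P[...,2]
R0=R.from_quat(s["tool_rot"]).as_matrix();print(s["eef_pos"],s["q"].round(2),"y ang",np.degrees(np.arctan2(R0[1,1],R0[0,1])))
E
```

```text
t: 7.35
eef_pos: [459.8, -407.4, 216.1]
tool_rot: [0.995, -0.1, -0.0, -0.0]
contact_force: [-0.7, -1.4, -1.7]
gripper_width: 16.8
gripper_force: 68.8
t: 8.95
eef_pos: [631.3, 64.4, 215.7]
tool_rot: [0.995, -0.097, -0.0, 0.0]
contact_force: [-0.7, -0.8, -1.5]
gripper_width: 17.2
gripper_force: 69.0
[631.29190419  64.35294035 215.73108913] [ 0.06  0.02  1.51 -0.    1.61  1.83] y ang -101.07564455985344
```

View pics/w2.png

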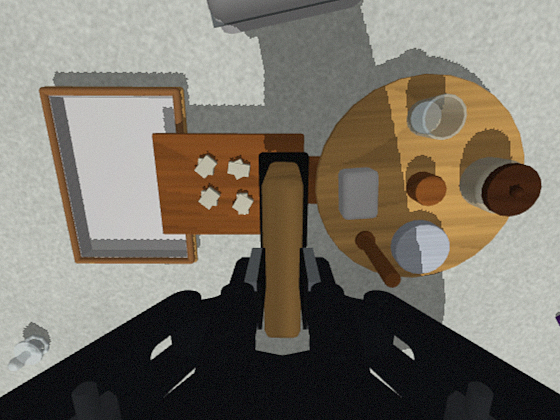

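The scraper is held over the board's inner end, square to it. The four chips lie at (205,165), (239,168), (208,198), (243,203), all on the tray side of it.

```bash
python3 -m creep '[[[0,0,0.04],0,-1],[[0,0,0.04],0,-1],[[0,0,0.03],0,-1],[[0,0,0.014],0,-1],[[0,0,0],0,-1],[[0,0,0.0015],0,-1],[[0,0,0],0,-1]]'
python3 -m creep '[[[0,0,0.0015],0,-1],[[0,0,0],0,-1]]'
python3 -m creep '[[[0,0,0.001],0,-1],[[0,0,0],0,-1]]'
python3 -m creep '[[[0,0,0.001],0,-1],[[0,0,0],0,-1]]'
```

```text
t: 9.7
eef_pos: [632.3, 63.6, 92.3]
tool_rot: [0.995, -0.097, 0.001, -0.0]
contact_force: [-0.0, 0.1, -1.9]
gripper_width: 16.8
gripper_force: 69.0
t: 9.9
eef_pos: [631.8, 63.8, 89.5]
tool_rot: [0.995, -0.097, 0.0, -0.0]
contact_force: [0.6, -0.4, -1.4]
gripper_width: 17.2
gripper_force: 69.0
t: 10.1
eef_pos: [631.5, 63.9, 87.8]
tool_rot: [0.995, -0.097, 0.0, 0.0]
contact_force: [-0.2, -0.1, -2.7]
gripper_width: 17.0
gripper_force: 69.0
t: 10.3
eef_pos: [631.5, 63.8, 86.8]
tool_rot: [0.995, -0.097, -0.0, 0.0]
contact_force: [-0.5, 0.3, -2.1]
gripper_width: 16.8
gripper_force: 69.0
```

```bash
python3 -m creep '[[[0,-0.007,0],0,-1],[[0,-0.007,0],0,-1],[[0,-0.007,0],0,-1],[[0,-0.007,0],0,-1],[[0,-0.007,0],0,-1],[[0,-0.007,0],0,-1],[[0,-0.007,0],0,-1],[[0,-0.007,0],0,-1],[[0,-0.007,0],0,-1],[[0,-0.007,0],0,-1],[[0,-0.007,0],0,-1],[[0,-0.007,0],0,-1],[[0,-0.007,0],0,-1],[[0,-0.007,0],0,-1],[[0,-0.007,0],0,-1],[[0,-0.007,0],0,-1],[[0,-0.007,0],0,-1],[[0,-0.007,0],0,-1],[[0,-0.007,0],0,-1],[[0,-0.007,0],0,-1]]'
python3 -m creep '[[[0,-0.007,0],0,-1],[[0,-0.006,0],0,-1],[[0,0,0],0,-1],[[0,0,0],0,-1],[[0,0,-0.02],0,-1],[[0,0,-0.03],0,-1],[[0,0,-0.03],0,-1],[[0,0.03,-0.03],0,-1],[[0,0.03,-0.02],0,-1],[[0,0,0],0,-1]]'
python3 - <<'E'
from h import *
im=bot.get_image("scene");f=im["frame"];P,ok=pts(im);a=np.radians(78.8);yv=np.array([np.cos(a),np.sin(a)]);xv=np.array([yv[1],-yv[0]])
save("s3.png",cv2.resize(f[140:290,220:440],None,fx=3.5,fy=3.5,interpolation=cv2.INTER_CUBIC))
E
```

```text
t: 12.3
eef_pos: [658.7, 201.8, 86.8]
tool_rot: [0.995, -0.097, 0.0, -0.0]
contact_force: [0.3, -0.0, -2.0]
gripper_width: 17.3
gripper_force: 69.0
t: 13.3
eef_pos: [650.1, 152.3, 221.1]
tool_rot: [0.995, -0.098, 0.003, -0.0]
contact_force: [-0.4, -0.0, -1.3]
gripper_width: 17.0
gripper_force: 69.1
```

View pics/s3.png

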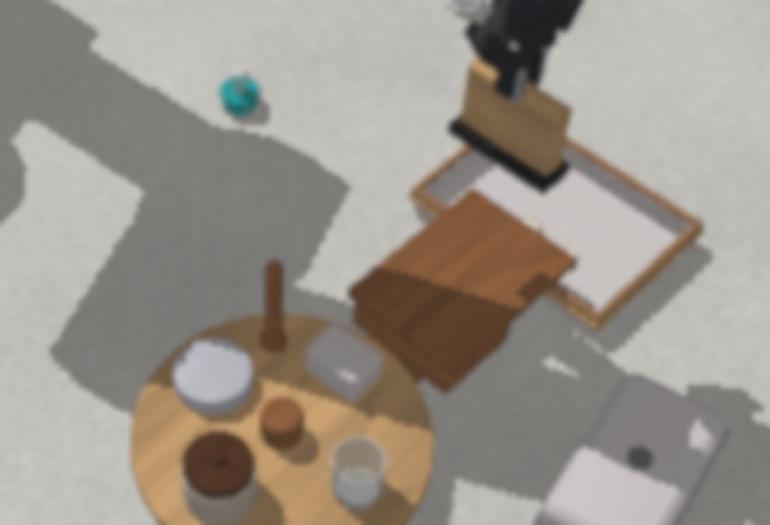

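The board is clear in this view. One chip edge shows at (533,225) in the tray; the rest may be hidden, so I check with the wrist camera.

Run:
```python
from h import *
im,P,ok,s=wrist();save("w3.png",im["frame"])
```

```text
(no output)
```

View pics/w3.png

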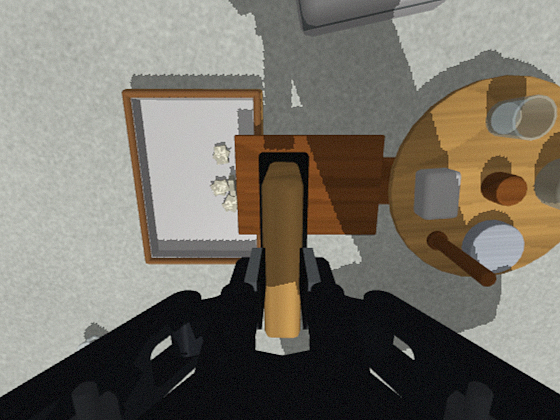

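Three chip blobs at (221,153), (219,186), (231,202) in the tray; a fourth may be stacked or under the board end. Checking heights and the side view.

Run:
```python
from h import *
a=np.radians(78.8);yv=np.array([np.cos(a),np.sin(a)]);xv=np.array([yv[1],-yv[0]])
def blobs(n,P,ok):
    w=P[...,:2]-[599,-99];X=w@xv;Y=w@yv;z=P[...,2]
    t=ok&(abs(X)<95)&(Y>318)&(Y<425);fl=np.median(z[t&(z<15)]);print(n,"floor",fl)
    m=ok&(abs(X)<98)&(Y>280)&(Y<428)&(z>fl+3)&(z<32)
    k,l,st,c=cv2.connectedComponentsWithStats(m.astype(np.uint8))
    for i in range(1,k):
        if st[i,4]>8:b=l==i;print(c[i].round(),st[i,4],"x %.0f..%.0f y %.0f..%.0f z %.0f"%(X[b].min(),X[b].max(),Y[b].min(),Y[b].max(),z[b].max()))
im,P,ok,s=wrist();blobs("wrist",P,ok);A=im["frame"][135:220,195:265]
im=bot.get_image("side");P,ok=pts(im);blobs("side",P,ok)
B=im["frame"][205:325,125:265]
save("c4.png",np.hstack([cv2.resize(A,(400,486),interpolation=3),cv2.resize(B,(400,486),interpolation=3)]))
```

```text
wrist floor 4.351314667290239
[231. 107.] 550 x 57..98 y 281..428 z 32
[220. 154.] 254 x 19..42 y 324..346 z 13
[226. 192.] 571 x -45..5 y 318..351 z 27
[257. 241.] 44 x -89..-70 y 288..292 z 32
side floor 5.001809305512779
[176. 248.] 44 x 72..97 y 285..296 z 32
[180. 270.] 45 x 19..46 y 327..352 z 16
[196. 276.] 138 x -43..7 y 309..352 z 28
[220. 274.] 85 x -98..-47 y 284..297 z 32
```

View pics/c4.png

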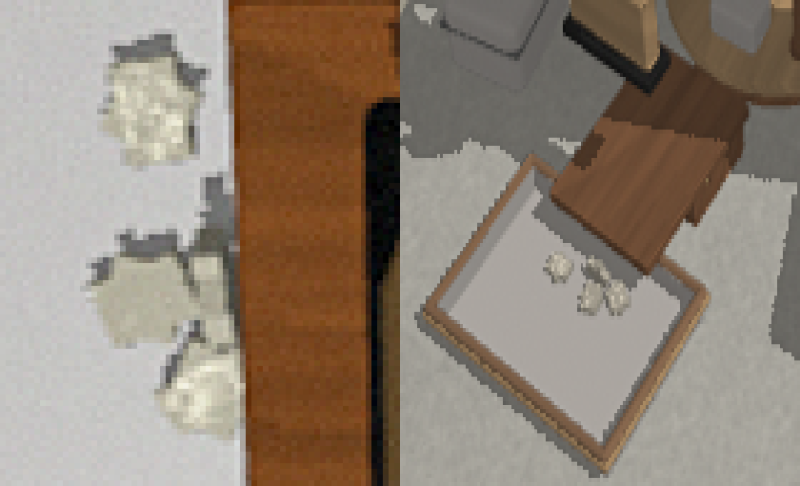

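All four chips are in the tray: one apart at left and three together, one leaning with its top at 28 mm. Now put the scraper down on free dresser near (470,-290).

```bash
python3 -m creep '[[[-0.0065,0.0335,0],0,-1],[[-0.0065,0.0335,0],0,-1],[[-0.0065,0.0335,0],0,-1],[[-0.0065,0.0335,0],0,-1],[[-0.0065,0.0335,0],0,-1],[[-0.0065,0.0335,0],0,-1],[[-0.0065,0.0335,0],0,-1],[[-0.0065,0.0335,0],0,-1],[[-0.0065,0.0335,0],0,-1],[[-0.0065,0.0335,0],0,-1],[[-0.0065,0.0335,0],0,-1],[[-0.0065,0.0335,0],0,-1],[[-0.0065,0.0335,0],0,-1],[[-0.0065,0.0335,0],0,-1],[[0,0,0],0,-1],[[0,0,0.04],0,-1],[[0,0,0.04],0,-1],[[0,0,0.04],0,-1],[[0,0,0.04],0,-1],[[0,0,0.015],0,-1]]'
python3 -m creep '[[[0,0,0.006],0,-1],[[0,0,0.002],0,-1],[[0,0,0],0,-1],[[0,0,0],0,-1]]'
```

```text
t: 15.5
eef_pos: [468.0, -285.4, 37.1]
tool_rot: [0.995, -0.097, -0.003, -0.002]
contact_force: [0.1, 0.2, -2.5]
gripper_width: 17.2
gripper_force: 69.3
t: 15.9
eef_pos: [470.2, -287.9, 36.6]
tool_rot: [0.995, -0.097, 0.0, 0.001]
contact_force: [-12.2, 1.0, 17.3]
gripper_width: 16.9
gripper_force: 71.7
```

```bash
python3 -m creep '[[[0,0,-0.002],0,-1],[[0,0,0],0,1],[[0,0,0],0,1],[[0,0,0],0,1],[[0,0,0],0,1],[[0,0,0],0,1],[[0,0,0],0,1],[[0,0,0],0,1],[[0,0,-0.01],0,1],[[0,0,-0.04],0,1],[[0,0,-0.04],0,1],[[0,0,-0.04],0,1],[[0,0,-0.04],0,1],[[0,0,0],0,1]]'
python3 -m creep '[[[0.0023,-0.02,0],0,1],[[0.0023,-0.03,0],0,1],[[0.0023,-0.03,0],0,1],[[0.0023,-0.03,0],0,1],[[0.0023,-0.03,0],0,1],[[0.0023,-0.03,0],0,1],[[0.0023,-0.03,0],0,1],[[0.0023,-0.03,0],0,1],[[0.0023,-0.03,0],0,1],[[0,-0.01,0],0,1],[[0,0,0],0,1],[[0,0,0],0,1]]'
python3 - <<'E'
from h import *
im,P,ok,s=wrist();save("w5.png",im["frame"]);z=P[...,2]
print(s["eef_pos"],s["q"].round(2))
m=(ok&(z>135)&(z<150)&(np.linalg.norm(P[...,:2]-[543,-27],axis=-1)<40))
q=P[m];print(len(q),cv2.minAreaRect(q[:,:2].astype(np.float32)),np.median(q[:,2]))
im=bot.get_image("scene");P,ok=pts(im);z=P[...,2]
m=ok&(np.linalg.norm(P[...,:2]-[470,-287],axis=-1)<60)&(z>55)&(z<90)
print("scraper",cv2.minAreaRect(P[m][:,:2].astype(np.float32)),np.percentile(z[m],95))
E
```

```text
t: 17.3
eef_pos: [470.8, -288.4, 212.8]
tool_rot: [0.995, -0.097, 0.004, 0.002]
contact_force: [-0.5, -0.6, 0.3]
gripper_width: 85.5
gripper_force: 0.0
t: 18.5
eef_pos: [541.8, -27.1, 205.9]
tool_rot: [0.995, -0.097, -0.0, 0.0]
contact_force: [0.6, 1.5, 0.1]
gripper_width: 85.3
gripper_force: 0.0
[541.82268167 -27.14880823 205.90756873] [-0.1  -0.18  1.71 -0.    1.61  1.67]
275 ((540.0829467773438, -23.703994750976562), (14.433877944946289, 15.077192306518555), 79.57292175292969) 141.05194949965733
scraper ((473.36962890625, -290.1241760253906), (20.867284774780273, 90.39167785644531), 78.3593978881836) 76.94830726229294
```

View pics/w5.png

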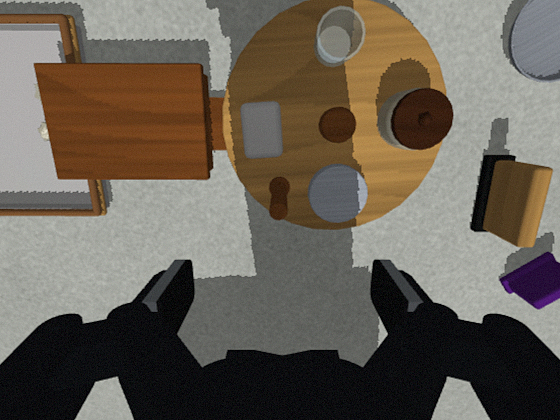

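```bash
python3 -m creep '[[[-0.001,-0.002,0.03],0,1],[[0,0,0.03],0,1],[[0,0,0.02],0,1],[[0,0,0.014],0,1],[[0,0,0],0,1],[[0,0,0],0,-1],[[0,0,0],0,-1],[[0,0,0],0,-1],[[0,0,0],0,-1],[[0,0,0],0,-1],[[0,0,0],0,-1],[[0,0,0],0,-1],[[0,0,0],0,-1],[[0,0,0],0,-1],[[0,0,0],0,-1],[[0,0,0],0,-1]]' 40
python3 - <<'E'
from h import *
s=bot.sense();print(s["q"].round(2))
im=bot.get_image("scene");P,ok=pts(im);z=P[...,2]
m=ok&(np.linalg.norm(P[...,:2]-[590,-173],axis=-1)<50)&(z>85)&(z<96)
print("jar lid",m.sum(),cv2.minAreaRect(P[m][:,:2].astype(np.float32)))
E
```

```text
t: 20.2
eef_pos: [541.4, -24.4, 111.8]
tool_rot: [0.995, -0.097, -0.0, -0.0]
contact_force: [0.7, -0.8, -0.6]
gripper_width: 0.2
gripper_force: 0.0
[-0.09 -0.14  1.83  0.    1.45  1.67]
jar lid 299 ((589.2235107421875, -172.87771606445312), (54.41044235229492, 53.77599334716797), 68.60011291503906)
```

Run:
```python
from h import *
im=bot.get_image("scene");A=im["frame"][190:290,240:360]
w,P,ok,s=wrist()
im2=bot.get_image("side");B=im2["frame"][160:235,205:315]
C=np.vstack([cv2.resize(A,(400,300),interpolation=3),cv2.resize(B,(400,300),interpolation=3)])
save("c6.png",np.hstack([C,cv2.resize(w["frame"][0:420,120:400],(400,600))]))
```

```text
(no output)
```

View pics/c6.png

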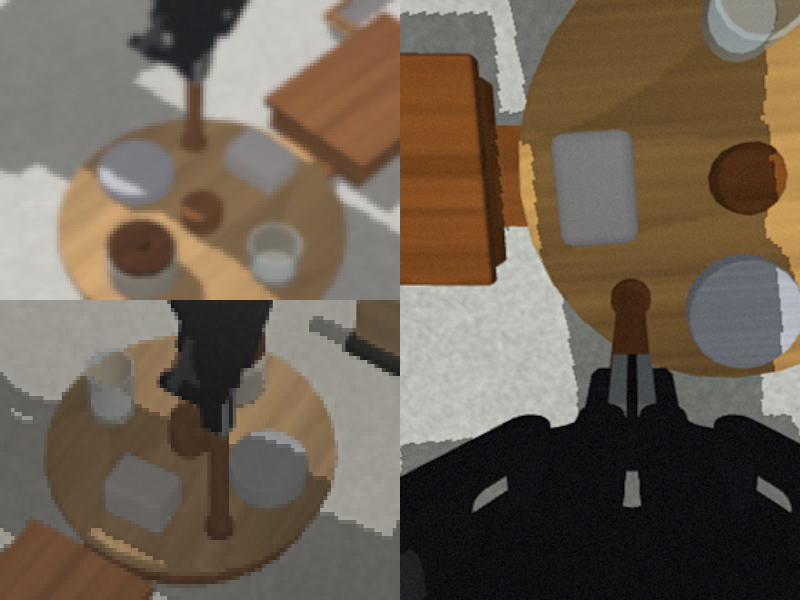

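Run:
```python
from h import *
for n in("scene","side"):
    im=bot.get_image(n);P,ok=pts(im);z=P[...,2];f=im["frame"].astype(int)
    m=ok&(np.linalg.norm(P[...,:2]-[541,-25],axis=-1)<35)&(z>50)
    for lo in range(60,200,10):
        k=m&(z>=lo)&(z<lo+10)
        if k.any():print(n,lo,k.sum(),P[k].mean(0).round(),np.ptp(P[k],axis=0).round(),f[k].mean(0).round())
```

```text
scene 60 9 [544. -33.  66.] [20. 34.  8.] [100.  76.  55.]
scene 70 16 [546. -29.  76.] [13. 10. 10.] [98. 72. 50.]
scene 80 10 [545. -30.  86.] [13. 10.  8.] [100.  76.  56.]
scene 90 12 [545. -29.  94.] [13. 10.  8.] [110.  90.  75.]
scene 100 13 [544. -30. 105.] [14.  9. 10.] [117.  97.  82.]
scene 110 15 [545. -30. 116.] [14. 11.  9.] [114.  94.  79.]
scene 120 12 [545. -30. 126.] [14.  8.  9.] [111.  90.  75.]
scene 130 13 [545. -30. 135.] [14. 12.  9.] [114.  95.  82.]
scene 140 7 [546. -29. 144.] [15. 13.  9.] [113. 101.  92.]
scene 150 19 [548. -32. 156.] [20. 20.  9.] [101.  99.  98.]
scene 160 17 [548. -34. 165.] [20. 18.  8.] [73. 73. 74.]
scene 170 20 [550. -32. 175.] [12. 21. 10.] [65. 66. 68.]
scene 180 12 [552. -27. 184.] [11. 23.  9.] [67. 68. 70.]
scene 190 53 [549. -31. 196.] [32. 62. 10.] [54. 54. 56.]
side 60 13 [536. -25.  65.] [24. 44.  8.] [73. 58. 48.]
side 70 11 [541. -17.  74.] [12.  9.  8.] [68. 48. 34.]
side 80 13 [540. -17.  84.] [12. 12.  9.] [68. 48. 34.]
side 90 13 [541. -17.  95.] [13. 10.  8.] [68. 48. 34.]
side 100 9 [542. -18. 105.] [16.  8. 10.] [70. 50. 36.]
side 110 16 [542. -18. 114.] [16. 10.  8.] [71. 51. 37.]
side 120 12 [542. -17. 125.] [17.  7.  8.] [68. 48. 35.]
side 130 17 [540. -17. 135.] [16. 11.  8.] [69. 49. 36.]
side 140 11 [541. -17. 144.] [15.  6.  8.] [68. 56. 48.]
side 150 17 [539. -17. 156.] [25. 18. 10.] [56. 55. 54.]
side 160 26 [540. -15. 166.] [24. 24.  9.] [43. 43. 42.]
side 170 16 [537. -15. 174.] [21. 28.  9.] [48. 48. 48.]
side 180 14 [534. -21. 186.] [19. 42.  9.] [41. 41. 41.]
side 190 41 [536. -20. 196.] [29. 61. 10.] [29. 29. 29.]
```

The fingers shut just above the post. By the depth images, brown post ends at about z=142 and grey fingers start at about 148, so the real tips sit higher than the stated TCP. Opening, going 27 mm lower and closing again.

```bash
python3 -m creep '[[[0,0,0],0,1],[[0,0,0],0,1],[[0,0,0],0,1],[[0,0,0],0,1],[[0,0,0],0,1],[[0,0,0],0,1],[[0,0,0],0,1],[[0,0,0.009],0,1],[[0,0,0.009],0,1],[[0,0,0.009],0,1],[[0,0,0],0,1]]'
python3 - <<'E'
from h import *
for n in("scene","side"):
    im=bot.get_image(n);P,ok=pts(im);z=P[...,2];f=im["frame"].astype(int)
    m=ok&(np.linalg.norm(P[...,:2]-[541,-25],axis=-1)<75)&(np.linalg.norm(P[...,:2]-[541,-25],axis=-1)>25)&(z>80)&(np.ptp(f,axis=-1)<22)
    print(n,np.percentile(z[m],[0,1,3,5,10,20]).round(),m.sum())
E
```

```text
t: 21.6
eef_pos: [540.6, -24.3, 82.8]
tool_rot: [0.995, -0.097, -0.001, 0.0]
contact_force: [-0.9, 0.1, 0.9]
gripper_width: 85.3
gripper_force: 0.0
scene [128. 141. 155. 177. 193. 229.] 2529
side [125. 140. 152. 169. 196. 233.] 2442
```

```bash
python3 -m creep '[[[0,0,0],0,-1],[[0,0,0],0,-1],[[0,0,0],0,-1],[[0,0,0],0,-1],[[0,0,0],0,-1],[[0,0,0],0,-1],[[0,0,0],0,-1],[[0,0,0],0,-1],[[0,0,0],0,-1],[[0,0,0],0,-1],[[0,0,0],0,-1]]' 40
```

```text
t: 22.8
eef_pos: [541.3, -24.3, 85.0]
tool_rot: [0.995, -0.097, -0.0, -0.0]
contact_force: [-4.4, 3.7, 5.7]
gripper_width: 14.2
gripper_force: 39.1
```

```bash
python3 -m creep '[[[-0.00546,0.00694,0],-5.5,-1],[[-0.00546,0.00694,0],-5.5,-1],[[-0.00546,0.00694,0],-5.5,-1],[[-0.00546,0.00694,0],-5.5,-1]]' 60
python3 -m creep '[[[-0.00546,0.00694,0],-5.5,-1],[[-0.00546,0.00694,0],-5.5,-1],[[-0.00546,0.00694,0],-5.5,-1],[[-0.00546,0.00694,0],-5.5,-1],[[-0.00546,0.00694,0],-5.5,-1],[[-0.00546,0.00694,0],-5.5,-1],[[-0.00546,0.00694,0],-5.5,-1],[[-0.00546,0.00694,0],-5.5,-1],[[-0.00546,0.00694,0],-5.5,-1],[[-0.00546,0.00694,0],-5.5,-1],[[-0.00546,0.00694,0],-5.5,-1],[[-0.00546,0.00694,0],-5.5,-1]]'
```

```text
t: 23.2
eef_pos: [518.1, -51.1, 85.1]
tool_rot: [0.995, 0.097, 0.0, 0.0]
contact_force: [-0.6, 0.5, 3.8]
gripper_width: 13.7
gripper_force: 58.6
t: 24.4
eef_pos: [524.4, -151.2, 85.1]
tool_rot: [0.782, 0.623, 0.001, 0.001]
contact_force: [8.5, 6.9, 0.4]
gripper_width: 13.9
gripper_force: 58.9
```

```bash
python3 -m creep '[[[-0.00546,0.00694,0],-5.5,-1],[[-0.00546,0.00694,0],-5.5,-1],[[-0.00546,0.00694,0],-5.5,-1],[[-0.00546,0.00694,0],-5.5,-1],[[-0.00546,0.00694,0],-5.5,-1],[[-0.00546,0.00694,0],-5.5,-1],[[-0.00546,0.00694,0],-5.5,-1],[[-0.00546,0.00694,0],-5.5,-1],[[-0.00546,0.00694,0],-5.5,-1],[[-0.00546,0.00694,0],-5.5,-1],[[-0.00546,0.00694,0],-5.5,-1],[[-0.00546,0.00694,0],-5.5,-1],[[-0.00546,0.00694,0],-5.5,-1],[[-0.00546,0.00694,0],-5.5,-1],[[-0.00546,0.00694,0],-5.5,-1],[[-0.00546,0.00694,0],-5.5,-1],[[0,0,0],0,-1],[[0,0,0],0,-1],[[0,0,0],0,-1]]'
python3 - <<'E'
from h import *
print(bot.sense()["q"].round(2))
a=np.radians(78.8);yv=np.array([np.cos(a),np.sin(a)]);xv=np.array([yv[1],-yv[0]])
for n in("scene","side"):
    im=bot.get_image(n);P,ok=pts(im);z=P[...,2];f=im["frame"].astype(int)
    m=ok&(np.linalg.norm(P[...,:2]-[613.5,-25.5],axis=-1)<45)&(z>85)&(z<96)
    if m.sum()>20:
        c,sz,_=cv2.minAreaRect(P[m][:,:2].astype(np.float32));w=np.array(c)-[599,-99];print(n,"jar",c,sz,"station",w@xv,w@yv)
    # board midline again
    save("f_%s.png"%n,im["frame"])
A=cv2.imread("pics/f_scene.png")[130:350,170:430];B=cv2.imread("pics/f_side.png")[130:350,110:370]
cv2.imwrite("pics/fin.png",np.hstack([cv2.resize(A,(400,338)),cv2.resize(B,(400,338))]))
E
```

```text
t: 26.3
eef_pos: [649.1, -171.8, 85.1]
tool_rot: [0.131, 0.991, 0.001, -0.001]
contact_force: [-7.2, 13.6, 8.2]
gripper_width: 13.7
gripper_force: 59.8
[-0.3   0.16  1.58  0.    1.41 -1.61]
scene jar (628.2213745117188, -16.086091995239258) (19.842639923095703, 45.600921630859375) station 12.56012884524282 87.01062022745818
side jar (611.4120483398438, -20.71991729736328) (52.93870544433594, 54.98828887939453) station -3.029018269779302 79.20009684491305
```

View pics/fin.png

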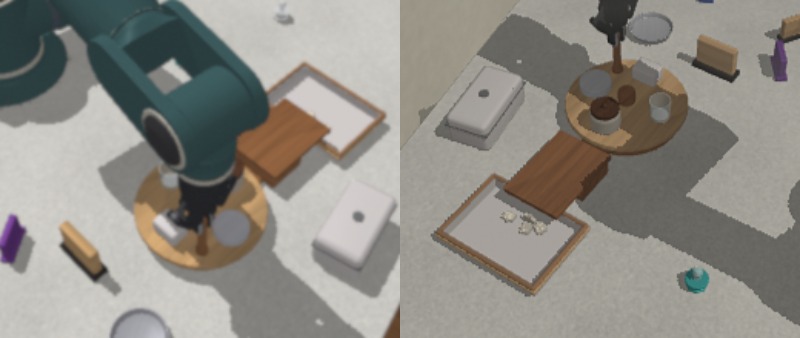

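Run:
```python
from h import *
im=bot.get_image("side");P,ok=pts(im);z=P[...,2];w=P[...,:2]-[599,-99]
r=np.linalg.norm(w,axis=-1);b=(ok&(z>46.5)&(z<56)&(r>142)&(r<330)).astype(np.uint8)
n,l,st,_=cv2.connectedComponentsWithStats(b);k=1+st[1:,4].argmax()
c,sz,a=cv2.minAreaRect(P[l==k][:,:2].astype(np.float32));print(c,sz,a)
m=ok&(np.linalg.norm(P[...,:2]-[613.5,-25.5],axis=-1)<45)&(z>85)&(z<96)
j=np.array(cv2.minAreaRect(P[m][:,:2].astype(np.float32))[0])
A=np.radians(a if sz[0]>sz[1] else a+90);yv=np.array([np.cos(A),np.sin(A)]);xv=np.array([yv[1],-yv[0]])
print("jar rel board midline",(j-np.array(c))@xv)
s=bot.sense();print(s["contact_force"],s["gripper_force"],s["qvel"].round(4))
```

```text
(642.137939453125, 127.54073333740234) (171.87278747558594, 122.63309478759766) 79.06173706054688
jar rel board midline -3.5674593194182216
[-7.27234134 13.7798071   8.83525681] 59.7432017326355 [-0.0003 -0.0008 -0.0005 -0.0004  0.0007  0.0008]
```

The jar is about 3 mm off the midline, within the 11 mm allowed. The post is gripped at 60 N, everything is at rest, and the chips and scraper are in place.

```bash
python3 -c "
from rig import bot
print(bot.sign_off())"
```

```text
the job is handed in; nothing more can be done
None
```

I've handed the job in, but the hand-in gave no verdict: all four chips are in the tray, the scraper stands on the dresser, and the jar faces the board about 3 mm off its midline (11 mm allowed) with the post gripped at about 60 N.

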